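# Press a printer roller against its test contact

### The arm

A 7-joint arm with a two-finger parallel gripper is mounted at the origin on the work surface. World frame = base frame: x ahead of the robot, y to its left, z up, the work surface at z = 0. Lengths are in m, angles in rad, forces in N, time in s.
With the tool pointing down it reaches from about 0.425 to 0.875 m from the base axis. Payload 4.7 kg.
Tool frame: the origin (TCP) lies between the finger pads; the fingertips stand 11 mm ahead of it and the grasp point (between the pads) lies 8 mm behind it; z points along the fingers, y is the direction in which the jaws open and shut (so a half turn about z gives the same grasp; the last joint's range is limited). The gripper opens to 87 mm and grips with 3 to 60 N. Pads are 19 mm wide; open, the fingers measure 117 mm over their backs; the gripper's body (75 mm by 190 mm) begins 51 mm behind the grasp point.
Start: joints at [1.316, 0.321, -0.07, 1.45, 0.023, 1.371, -0.057], TCP at [0.173, -0.627, 0.234] pointing down, gripper open.
Joint ranges: [-2.86, 2.86], [-0.3, 2.09], [-1.38, 1.24], [0.06, 2.45], [-1.56, 4.7], [0.09, 2.05], [-2.69, 2.69]. Speed limits (rad/s): [2.57, 2.57, 3.14, 3.14, 3.14, 3.14, 3.14].

### API

Orientations are given as a rotation vector (axis times angle).
In Python, from bench import ctrl gives the robot as it stands.
- The arm moves only by the tool servo_tool, never from a script. Its argument "series" is a list of rows, each an object with "travel": the shift along the tool's x, y, z in m, a list of three; "angular": the turn, a rotation vector about the tool's x, y, z in rad, a list of three. A call has 1 to 5 rows; each row shifts and turns the commanded pose from where the row before left it, along the tool's axes as they then stand; what a row does not reach is not made up. A row lasts 1/10 s, in which the tool goes at most 50 mm and 8.59 degrees, less where a joint would pass 70% of its speed; a pose out of reach is approached as far as the arm can. A call with a gripper value outside its range is refused whole. "claw" is the finger opening in m, from 0 to 0.087, set as the call begins (left out, the last holds). The fingers move at their own pace and stop on an object; "squeeze" is the grip in N (left out, the last holds). Time passes only in rows, so rows that do not move let the fingers close. It gives the time, the measured TCP pose, the force and the opening at its end, in the units of the state.
- ctrl.get_state(): the state, without advancing time (a new reading comes with each control period).
- ctrl.get_image(name): name is "scene" or "top" or "wrist"; returns the picture (384x512x3 uint8, red, green, blue); there is no depth.
- ctrl.calibration(name): a dict with "fx", "fy", "cx", "cy" (pixels), "rvec" (rotation vector, rad) and "tvec" (3), from world to camera coordinates, as OpenCV has them. Camera axes: x right, y down, z forward; pixel columns grow to the right and rows downward; lengths in m; the calibration is good to about 2 mm. A picture is of the moment at which its call begins: read the wrist's pose just before it. calibration takes no time and is no camera call; for the wrist camera it gives the pose at the moment of the call.
- ctrl.close_job(): hands the job in, once; it reports no verdict.
The state is a dict: "time": time; "joint_positions": joint angles; "qd": joint speeds; "joint_torque": joint torques, N m; "position": TCP position; "tool_rot": TCP orientation; "ft_force": force on the tool from outside, world axes, zero at the start; "torque": the same for the moment, N m; "grip_width": opening from 0.0 (shut) to 1.0 (fully open).
Only numpy, scipy, OpenCV 4.12 (cv2) and the standard library are available. Lean on these libraries where they do the work, as an engineer would, in place of code of your own. Each camera call takes 0.05 s, during which the arm holds its last target.

### The job

Push the rubber printer roller slowly with your fingertips from the level pan of the test rig up the ramp, squarely against the brass contact bar at the top, and press the bar all the way back to its stop without forcing it. Never pick the roller up, never let it run away or roll back down into the catch trough, and leave the other things where they are. Finish while still holding the roller pressed there with the fingers.

Things in the scene. Friction and masses are not known exactly. Their poses are not given: they have to be found in the camera images.
- rig: Fixed metal test rig, base plate 410 x 280 x 12 mm. Origin on the bench; x level, uphill, within 0.4 rad of world +y; z up. Along x (mm): catch trough -230 to -168 (floor z 12), ridge 2 mm proud at -168, level pan -165 to -75 (top z 30), then the ramp. Channel y -56 to 56 between cheeks 6 thick, 10 above pan and ramp, lower at the trough. Base plate y -160 to 120; small things lie on it beside the channel.
- ramp: Steel ramp, part of the rig, rising at 7 degrees. Origin on the running surface at the foot in mid-channel (rig x -75, y 0, z 30 mm); x points up the slope along the surface, y across, z square to the surface. The brass bar's face is at x 165 mm; behind it a black stop block, x 187 to 213, 46 mm high.
- roller: Loose black rubber roller, 40 mm diameter, rubber 100 mm long, 12 mm steel shaft showing 13 mm at each end, 0.2 to 0.42 kg. Origin at its middle on its axis; y is its axis (it turns about y as it rolls). Starts on the level pan across the channel, free to roll. Against the released bar its centre is at ramp x 145, z 20 mm; with the bar fully back, ramp x 157.
- contact_bar (a joint): Travel in m of the sprung brass contact bar along the ramp's x: 0 released, 0.012 fully back against its stop. Spring 2 N at 0, 5.6 N fully back.
- bar_face (a point): Centre of the face of the brass bar that the roller meets (face looks down the ramp, 92 mm wide across, 26 mm high), 19 mm above the ramp surface; moves with the bar.
- spare_roller: Bystander: small black roller standing on end on the rig's base plate, 32 mm diameter, 62 mm high, origin at its underside.
- sleeve: Bystander: brass bearing sleeve, 32 mm diameter, 22 mm high, on the rig's base plate, origin at its underside.
- jar: Bystander: small white jar, 38 mm diameter, 50 mm high, on the rig's base plate, origin at its underside.
- brush: Bystander: cleaning brush 160 mm long lying on the rig's base plate beside the channel, on the robot's side, origin at its underside, x along it.
- meter: Bystander: grey multimeter 150 x 75 x 40 mm lying on the bench on the robot's left, origin at its underside.
- board: Bystander: green circuit board 130 x 100 x 20 mm on the bench on the robot's right, origin at its underside.
- spool: Bystander: grey spool 60 mm diameter, 40 mm high, on the bench on the left, origin at its underside.
- mug: Bystander: white mug 80 mm diameter, 95 mm high, on the bench on the right, origin at its underside.
Not all that is in view belongs to the job. What is shaped like the roller but purple or turquoise is not meant.

How it is judged:
By the outcome, as a careful person would: the job done as asked, in the order asked, and still so for the second after the job is handed in, while the arm keeps its last pose, push and grip.
It also fails if it takes over 45 s, if anything falls off the work surface, if the arm or the gripper's body presses on something with over 40 N, if the wrist force passes 120 N, or if a joint passes its speed limit or range.

## Working session

There is one attempt and no reset: what is moved stays moved. The work goes in short steps, Python scripts to look and compute and a tool call to move; the robot and the scene stay as the last step left them, time stands still between calls to the robot, and variables do not carry over. Pictures are saved under pics/ and viewed, and the job is handed in when it is done.

Besides the shell and the picture viewer there is one more tool, called after "Request:" as name(argument=value, ...) on one line, values as JSON. servo_tool: Moves the arm, as the interface text tells. Its arguments: {"type":"object","properties":{"series":{"type":"array","items":{"type":"object","properties":{"travel":{"type":"array","items":{"type":"number"}},"angular":{"type":"array","items":{"type":"number"}}}}},"claw":{"type":"number"},"squeeze":{"type":"number"}},"required":["series"]}

```bash
ls; mkdir -p pics; python3 - <<'E'
from bench import ctrl
import cv2
print(ctrl.get_state())
for n in ("scene","top"):
    im=ctrl.get_image(n); cv2.imwrite(f"pics/{n}0.png",im[:,:,::-1]); print(n,ctrl.calibration(n))
E
```

```text
pics
{'time': 0.0, 'joint_positions': array([ 1.31613101,  0.32183126, -0.0701223 ,  1.45164558,  0.02262919,
        1.37077466, -0.05687659]), 'qd': array([ 0.00086375, -0.00110255,  0.0001292 ,  0.0013996 , -0.00166168,
       -0.00058698, -0.00124272]), 'joint_torque': array([ 1.30228658e-03, -4.91284776e+01, -4.02877852e-01, -3.12528348e+01,
       -6.35669776e-02,  4.37085377e-02,  1.92159578e-04]), 'position': array([ 0.17243194, -0.62617998,  0.23247119]), 'tool_rot': array([-3.11142963e+00, -4.20807592e-01,  5.67505378e-04]), 'ft_force': array([ 0.04985295,  0.19152729, -0.12072424]), 'torque': array([ 0.0043711 , -0.01304224, -0.01059364]), 'grip_width': 0.9986234055811846}
scene {'fx': 386.99670253527046, 'fy': 386.99670253527046, 'cx': 256.013029757751, 'cy': 197.04822097549325, 'rvec': array([ 0.65860754,  2.62780014, -1.11496479]), 'tvec': array([ 0.50194222, -0.1324302 ,  1.39514791])}
top {'fx': 482.56614718438675, 'fy': 482.56614718438675, 'cx': 257.8373907434001, 'cy': 195.44991221799026, 'rvec': array([ 2.15885754, -2.11798564,  0.15469819]), 'tvec': array([-0.00308538,  0.55969567,  1.53558633])}
```

View pics/scene0.png

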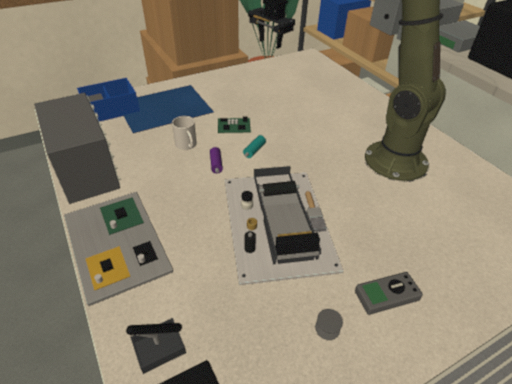

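View pics/top0.png

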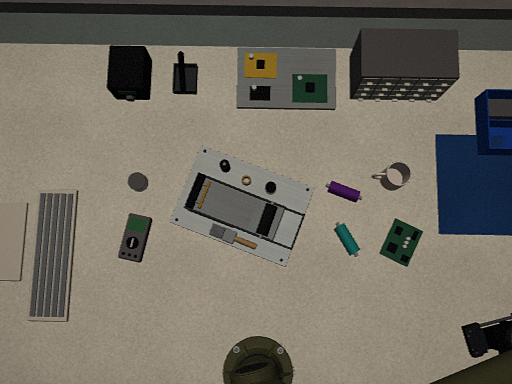

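```bash
python3 - <<'E'
import cv2
im=cv2.imread("pics/top0.png"); cv2.imwrite("pics/topc.png",cv2.resize(im[140:275,160:325],None,fx=4.5,fy=4.4,interpolation=cv2.INTER_CUBIC))
im=cv2.imread("pics/scene0.png"); cv2.imwrite("pics/scenec.png",cv2.resize(im[155:285,215:345],None,fx=4.5,fy=4.5,interpolation=cv2.INTER_CUBIC))
E
```

```text
(no output)
```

View pics/topc.png

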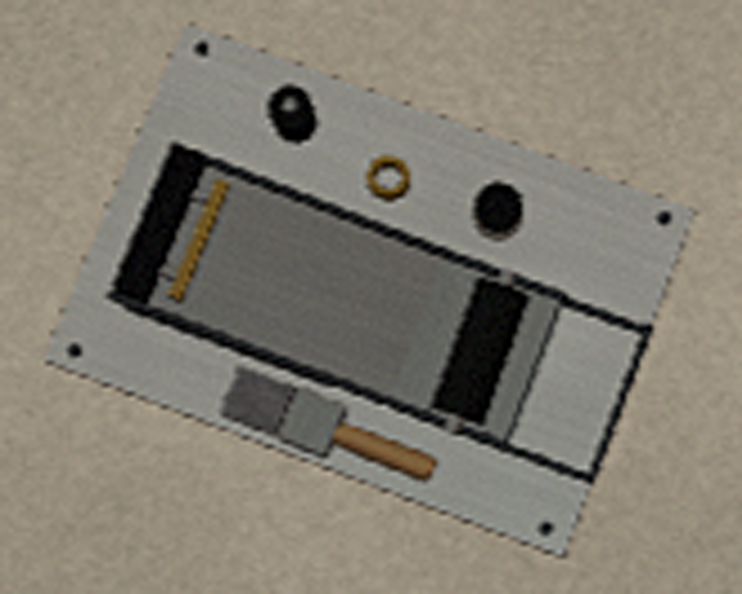

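View pics/scenec.png

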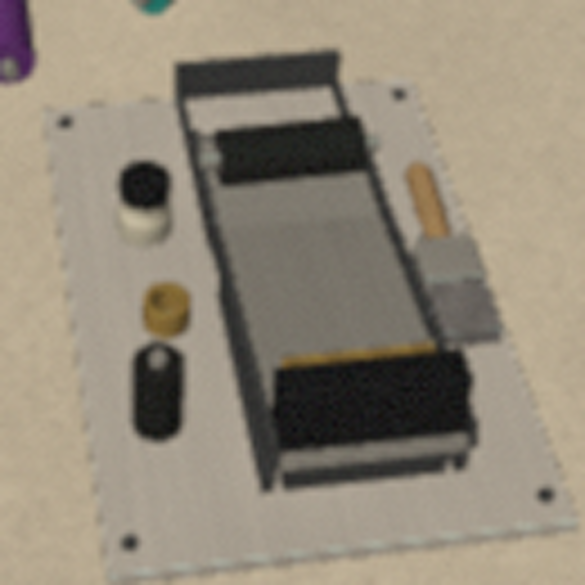

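```bash
cat > h.py <<'E'
import numpy as np, cv2
from bench import ctrl
from scipy.spatial.transform import Rotation as R
def proj(n,P):
    c=ctrl.calibration(n); K=np.array([[c['fx'],0,c['cx']],[0,c['fy'],c['cy']],[0,0,1]])
    return cv2.projectPoints(np.atleast_2d(np.asarray(P,float)),np.array(c['rvec']),np.array(c['tvec']),K,None)[0][:,0]
def ray(n,uv,z):
    c=ctrl.calibration(n); Rm=R.from_rotvec(c['rvec']).as_matrix(); t=np.array(c['tvec'])
    d=Rm.T@np.array([(uv[0]-c['cx'])/c['fx'],(uv[1]-c['cy'])/c['fy'],1]); o=-Rm.T@t
    return o+d*(z-o[2])/d[2]
a=np.radians(7)
def ramp2rig(p): 
    x,y,z=p; return np.array([-.075+x*np.cos(a)-z*np.sin(a),y,.030+x*np.sin(a)+z*np.cos(a)])
def rig2w(p,T):
    x,y,th=T[:3]; p=np.asarray(p); return np.array([x+np.cos(th)*p[0]-np.sin(th)*p[1],y+np.sin(th)*p[0]+np.cos(th)*p[1],p[2]])
E
cat > fit.py <<'E'
from h import *
from scipy.optimize import least_squares
px=lambda u,v:(160+u/4.5-.4,140+v/4.4-.4)
sx=lambda u,v:(215+u/4.5-.4,155+v/4.5-.4)
bf=[ramp2rig((.165,s*.046,.032)) for s in(-1,1)]
def res(T):
    x0=T[3]
    t=[((x0+.41,-.16,.012),px(190,25)),((x0,-.16,.012),px(697,211)),((x0,.12,.012),px(565,555)),((x0+.41,.12,.012),px(48,362)),
       (bf[0],px(229,183)),(bf[1],px(184,299)),((-.168,-.056,.032),px(557,303)),((-.168,.056,.032),px(508,442))]
    s=[((x0,-.16,.012),sx(45,110)),((x0,.12,.012),sx(415,80)),((x0+.41,.12,.012),sx(580,520)),((x0+.41,-.16,.012),sx(110,580))]
    o=[]
    for n,l in(("top",t),("scene",s)):
        o.append(proj(n,[rig2w(p,T) for p,_ in l])-np.array([q for _,q in l]))
    return np.vstack(o).ravel()
r=least_squares(res,[.5,0,1.2,-.235],loss='soft_l1')
print(r.x.round(4)); print(r.fun.reshape(-1,2).round(1))
T=r.x
E
python3 - <<'E'
from fit import *
np.save('T.npy',T)
inv=lambda w:(R.from_euler('z',-T[2]).as_matrix()@(w-np.array([T[0],T[1],0])))
for uv in [(481,351),(501,285),(461,415)]:
    w=ray('top',px(*uv),.055); print('roller',w.round(4),inv(w).round(4))
for nm,uv,z in [('jar',(498,205),.06),('sleeve',(388,176),.03),('spare',(293,95),.074)]:
    w=ray('top',px(*uv),z); print(nm,inv(w).round(4))
print('scene roller',inv(ray('scene',sx(292,148),.055)).round(4))
E
```

```text
[ 0.5248  0.0963  1.223  -0.2358]
[[-1.2 -0.5]
 [-0.3 -0.1]
 [-0.4  0.8]
 [-1.4 -0.3]
 [-0.2  0. ]
 [-0.9  0.2]
 [ 1.2 -0.1]
 [-0.   0.2]
 [-0.5 -0.6]
 [-0.8 -0.9]
 [-0.  -0.2]
 [-0.2 -1.2]]
roller [ 0.4804 -0.0219  0.055 ] [-0.1262  0.0015  0.055 ]
roller [ 0.5294 -0.0354  0.055 ] [-0.1223 -0.0492  0.055 ]
roller [ 0.4333 -0.0084  0.055 ] [-0.1296  0.0504  0.055 ]
jar [-0.0993 -0.1033  0.06  ]
sleeve [-0.0144 -0.1001  0.03  ]
spare [ 0.0672 -0.1249  0.074 ]
scene roller [-0.1218  0.0025  0.055 ]
```

```bash
cat >> h.py <<'E'
T0=np.load('T.npy')
def Rt(tilt=7):
    # tool z = down tilted uphill, tool x uphill
    c,s=np.cos(np.radians(tilt)),np.sin(np.radians(tilt))
    M=np.array([[c,0,s],[0,-1,0],[s,0,-c]]) # cols: x=(c,0,s) y=(0,-1,0) z=(s,0,-c)
    return R.from_euler('z',T0[2]).as_matrix()@M
def st():
    s=ctrl.get_state(); return s['position'],R.from_rotvec(s['tool_rot']).as_matrix(),s
def w2rig(w): return R.from_euler('z',-T0[2]).as_matrix()@(np.asarray(w)-np.array([T0[0],T0[1],0]))
def delta(p_rig,tilt=7):
    p,M,s=st(); G=rig2w(p_rig,T0); D=Rt(tilt)
    print('rig pos',w2rig(p).round(4),'F rig',(R.from_euler('z',-T0[2]).as_matrix()@s['ft_force']).round(2),'t',s['time'])
    print('travel in tool axes',(M.T@(G-p)).round(4),'angular',R.from_matrix(M.T@D).as_rotvec().round(4),'travel if already turned',(D.T@(G-p)).round(4))
    print('q',s['joint_positions'].round(2))
E
python3 -c "
from h import *
delta((-.166,0,.20))"
```

```text
rig pos [-0.7993  0.085   0.2326] F rig [-0.07 -0.67 -0.88] t 0.1
travel in tool axes [ 0.4356 -0.4675  0.0333] angular [ 0.0567  0.112  -0.953 ] travel if already turned [0.6246 0.085  0.1095]
q [ 1.32  0.32 -0.07  1.45  0.02  1.37 -0.06]
```

Request:
servo_tool(series=[{"travel": [0.02, -0.021, 0]}, {"travel": [0.032, -0.034, 0.002]}, {"travel": [0.032, -0.034, 0.002]}, {"travel": [0.032, -0.034, 0.002]}, {"travel": [0.032, -0.034, 0.002]}], claw=0.06)

```text
$.series[0]: bad value
```

Request:
servo_tool(series=[{"travel": [0.032, -0.034, 0.002]}, {"travel": [0.032, -0.034, 0.002]}, {"travel": [0.032, -0.034, 0.002]}, {"travel": [0.032, -0.034, 0.002]}, {"travel": [0.032, -0.034, 0.002]}])

```text
$.series[0]: bad value
```

```bash
python3 -c "
from h import *
delta((-.166,0,.20))"
```

```text
rig pos [-0.7993  0.085   0.2326] F rig [-0.07 -0.67 -0.88] t 0.1
travel in tool axes [ 0.4356 -0.4675  0.0333] angular [ 0.0567  0.112  -0.953 ] travel if already turned [0.6246 0.085  0.1095]
q [ 1.32  0.32 -0.07  1.45  0.02  1.37 -0.06]
```

Each row needs both fields.

Request:
servo_tool(series=[{"travel": [0.02, -0.021, 0], "angular": [0, 0, 0]}, {"travel": [0.032, -0.034, 0.002], "angular": [0, 0, 0]}, {"travel": [0.032, -0.034, 0.002], "angular": [0, 0, 0]}, {"travel": [0.032, -0.034, 0.002], "angular": [0, 0, 0]}, {"travel": [0.032, -0.034, 0.002], "angular": [0, 0, 0]}], claw=0.06)

```text
time: 0.6
position: [0.2741, -0.434, 0.225]
tool_rot: [-3.113, -0.421, 0.001]
ft_force: [0.6, -0.5, 0.4]
grip_width: 0.709
```

Request:
servo_tool(series=[{"travel": [0.032, -0.034, 0.002], "angular": [0, 0, 0]}, {"travel": [0.032, -0.034, 0.002], "angular": [0, 0, 0]}, {"travel": [0.032, -0.034, 0.002], "angular": [0, 0, 0]}, {"travel": [0.032, -0.034, 0.002], "angular": [0, 0, 0]}, {"travel": [0.032, -0.034, 0.002], "angular": [0, 0, 0]}])

```text
time: 1.1
position: [0.383, -0.2277, 0.2153]
tool_rot: [3.113, 0.421, -0.0]
ft_force: [1.2, 0.5, -0.4]
grip_width: 0.69
```

```bash
python3 -c "
from h import *
delta((-.166,0,.20))"
```

```text
rig pos [-0.353   0.0229  0.2153] F rig [ 0.89 -0.96 -0.41] t 1.1
travel in tool axes [ 0.1268 -0.1393  0.0152] angular [ 0.0585  0.1132 -0.9531] travel if already turned [0.1837 0.0229 0.038 ]
q [ 0.94 -0.1  -0.43  1.94 -0.04  1.29 -0.78]
```

Request:
servo_tool(series=[{"travel": [0.032, -0.035, 0.004], "angular": [0, 0, 0]}, {"travel": [0.032, -0.035, 0.004], "angular": [0, 0, 0]}, {"travel": [0.032, -0.035, 0.004], "angular": [0, 0, 0]}, {"travel": [0.031, -0.034, 0.003], "angular": [0, 0, 0]}, {"travel": [0, 0, 0], "angular": [0.008, 0.016, -0.136]}])

```text
time: 1.6
position: [0.4702, -0.0541, 0.2004]
tool_rot: [-3.06, -0.647, -0.026]
ft_force: [-0.9, 0.4, 0.1]
grip_width: 0.684
```

Request:
servo_tool(series=[{"travel": [0, 0, 0], "angular": [0.008, 0.016, -0.136]}, {"travel": [0, 0, 0], "angular": [0.008, 0.016, -0.136]}, {"travel": [0, 0, 0], "angular": [0.008, 0.016, -0.136]}, {"travel": [0, 0, 0], "angular": [0.008, 0.016, -0.136]}, {"travel": [0, 0, 0], "angular": [0.008, 0.016, -0.136]}])

```text
time: 2.1
position: [0.4678, -0.0618, 0.2002]
tool_rot: [-2.632, -1.598, -0.133]
ft_force: [0.3, 0.4, -0.2]
grip_width: 0.686
```

```bash
python3 -c "
from h import *
delta((-.166,0,.20))"
```

```text
rig pos [-0.1681 -0.0003  0.2002] F rig [ 0.45 -0.13 -0.23] t 2.1
travel in tool axes [ 0.002  -0.0006  0.0004] angular [ 0.009   0.0173 -0.1313] travel if already turned [ 0.002  -0.0003  0.0004]
q [ 0.78 -0.04 -0.6   1.92 -0.13  1.23 -0.26]
```

Request:
servo_tool(series=[{"travel": [0.002, 0, 0], "angular": [0.009, 0.017, -0.131]}, {"travel": [0, 0, 0], "angular": [0, 0, 0]}])

```text
time: 2.3
position: [0.4688, -0.0605, 0.2003]
tool_rot: [-2.518, -1.753, -0.153]
ft_force: [0.5, 0.1, -0.2]
grip_width: 0.688
```

```bash
python3 -c "
from h import *
delta((-.166,0,.20))
c=ctrl.calibration('wrist');np.save('cal1.npy',c,allow_pickle=True)
im=ctrl.get_image('wrist');cv2.imwrite('pics/w1.png',im[:,:,::-1]);print(c)
for y in (-.05,0,.05):
  for p in [(-.168,y,.032),(-.124,y,.05),ramp2rig((.165,y,.032))]: print(np.round(p,3),proj('wrist',rig2w(p,T0)).round(1))
"
```

```text
rig pos [-0.1665 -0.0008  0.2003] F rig [ 0.31 -0.44 -0.16] t 2.3
travel in tool axes [ 0.0005 -0.0008  0.0004] angular [ 0.      0.0005 -0.0065] travel if already turned [ 0.0005 -0.0008  0.0004]
q [ 0.78 -0.03 -0.6   1.92 -0.15  1.23 -0.13]
{'fx': 335.99393167710537, 'fy': 335.99393167710537, 'cx': 256.6554794842042, 'cy': 186.65679151634026, 'rvec': array([-2.94148909,  0.52685085,  0.04194613]), 'tvec': array([-0.46098844,  0.10436507,  0.37910317])}
[-0.168 -0.05   0.032] [[306.3 192.6]]
[-0.124 -0.05   0.05 ] [[309.9 148.5]]
[ 0.085 -0.05   0.082] [[ 321.1 -140.6]]
[-0.168  0.     0.032] [[255.6 193.1]]
[-0.124  0.     0.05 ] [[255. 149.]]
[0.085 0.    0.082] [[ 251.9 -139.8]]
[-0.168  0.05   0.032] [[204.9 193.5]]
[-0.124  0.05   0.05 ] [[200.2 149.5]]
[0.085 0.05  0.082] [[ 182.7 -139. ]]
```

View pics/w1.png

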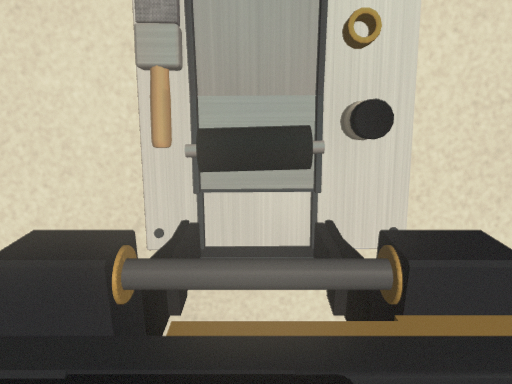

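```bash
python3 -c "
from h import *
delta((-.168,0,.051))"
```

```text
rig pos [-0.1663 -0.0008  0.2004] F rig [-0.75 -0.39 -0.94] t 2.35
travel in tool axes [-0.0198 -0.0006  0.1481] angular [ 0.0002  0.0009 -0.0092] travel if already turned [-0.0199 -0.0008  0.1481]
q [ 0.78 -0.03 -0.6   1.92 -0.15  1.23 -0.13]
```

Request:
servo_tool(series=[{"travel": [-0.004, 0, 0.03], "angular": [0, 0, -0.008]}, {"travel": [-0.004, 0, 0.03], "angular": [0, 0, 0]}, {"travel": [-0.004, 0, 0.03], "angular": [0, 0, 0]}, {"travel": [-0.004, 0, 0.028], "angular": [0, 0, 0]}, {"travel": [0, 0, 0], "angular": [0, 0, 0]}])

```text
time: 2.85
position: [0.4654, -0.0607, 0.0783]
tool_rot: [-2.508, -1.758, -0.146]
ft_force: [0.0, 0.3, 0.3]
grip_width: 0.688
```

```bash
python3 -c "
from h import *
delta((-.168,0,.051))
im=ctrl.get_image('wrist');cv2.imwrite('pics/w2.png',im[:,:,::-1])"
```

```text
rig pos [-0.1679  0.0024  0.0783] F rig [0.26 0.07 0.31] t 2.85
travel in tool axes [-0.0035  0.0025  0.0271] angular [-0.0068  0.0008 -0.0006] travel if already turned [-0.0035  0.0024  0.0271]
q [ 0.75  0.11 -0.61  2.06 -0.07  0.97 -0.16]
```

View pics/w2.png

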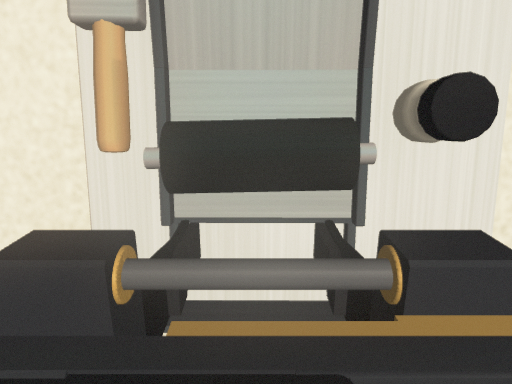

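Request:
servo_tool(series=[{"travel": [-0.002, 0.0015, 0.013], "angular": [-0.006, 0, 0]}, {"travel": [-0.001, 0.001, 0.013], "angular": [0, 0, 0]}, {"travel": [0, 0, 0], "angular": [0, 0, 0]}])

```text
time: 3.2
position: [0.4708, -0.0622, 0.0551]
tool_rot: [-2.515, -1.765, -0.158]
ft_force: [-0.5, -0.7, -0.5]
grip_width: 0.691
```

```bash
python3 -c "
from h import *
delta((-.155,0,.051))
im=ctrl.get_image('wrist');cv2.imwrite('pics/w3.png',im[:,:,::-1])"
```

```text
rig pos [-0.1674 -0.0032  0.0551] F rig [-0.84  0.22 -0.46] t 3.2
travel in tool axes [ 0.0118 -0.0032  0.0056] angular [0.0055 0.0007 0.0014] travel if already turned [ 0.0118 -0.0032  0.0056]
q [ 0.74  0.15 -0.61  2.08 -0.04  0.91 -0.18]
```

View pics/w3.png

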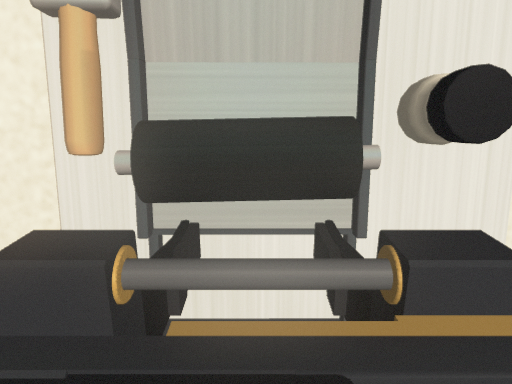

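Request:
servo_tool(series=[{"travel": [0.002, -0.002, 0.003], "angular": [0.004, 0, 0]}, {"travel": [0.002, -0.001, 0.001], "angular": [0, 0, 0]}, {"travel": [0.001, 0, 0], "angular": [0, 0, 0]}])

```text
time: 3.55
position: [0.4703, -0.0558, 0.0524]
tool_rot: [-2.512, -1.766, -0.156]
ft_force: [-0.1, -0.0, -1.4]
grip_width: 0.685
```

```bash
python3 -c "
from h import *
delta((-.155,0,.051))"
```

```text
rig pos [-0.1616 -0.0006  0.0524] F rig [-0.05  0.07 -1.36] t 3.55
travel in tool axes [ 0.0064 -0.0006  0.0022] angular [0.003  0.0007 0.0025] travel if already turned [ 0.0064 -0.0006  0.0022]
q [ 0.74  0.15 -0.61  2.08 -0.04  0.91 -0.19]
```

Request:
servo_tool(series=[{"travel": [0.0015, 0, 0.0004], "angular": [0, 0, 0.002]}, {"travel": [0.0015, 0, 0.0004], "angular": [0, 0, 0]}, {"travel": [0.0015, 0, 0.0004], "angular": [0, 0, 0]}, {"travel": [0.0012, 0, 0.0002], "angular": [0, 0, 0]}, {"travel": [0.001, 0, 0.0001], "angular": [0, 0, 0]}])

```text
time: 4.05
position: [0.4726, -0.0497, 0.0515]
tool_rot: [-2.514, -1.763, -0.155]
ft_force: [-0.2, -0.9, 0.5]
grip_width: 0.689
```

```bash
python3 -c "
from h import *
delta((-.155,0,.051))
im=ctrl.get_image('wrist');cv2.imwrite('pics/w4.png',im[:,:,::-1])"
```

```text
rig pos [-0.1551 -0.0007  0.0515] F rig [-0.88 -0.09  0.49] t 4.05
travel in tool axes [-0.     -0.0007  0.0005] angular [0.0028 0.0007 0.0002] travel if already turned [-0.     -0.0007  0.0005]
q [ 0.72  0.16 -0.62  2.08 -0.03  0.9  -0.21]
```

View pics/w4.png

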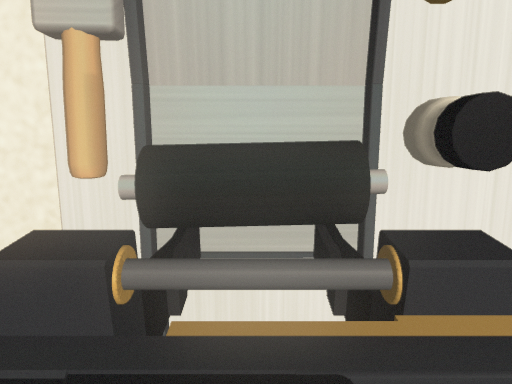

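Request:
servo_tool(series=[{"travel": [0.001, 0, 0.0002], "angular": [0, 0, 0]}, {"travel": [0.001, 0, 0.0001], "angular": [0, 0, 0]}, {"travel": [0.001, 0, 0.0001], "angular": [0, 0, 0]}, {"travel": [0.001, 0, 0.0001], "angular": [0, 0, 0]}, {"travel": [0.001, 0, 0.0001], "angular": [0, 0, 0]}])

```text
time: 4.6
position: [0.4743, -0.045, 0.0515]
tool_rot: [-2.514, -1.762, -0.155]
ft_force: [-0.1, 0.1, 0.1]
grip_width: 0.686
```

```bash
python3 -c "
from h import *
delta((-.145,0,.051))
im=ctrl.get_image('wrist');cv2.imwrite('pics/w5.png',im[:,:,::-1])"
```

```text
rig pos [-0.15   -0.0007  0.0515] F rig [0.07 0.08 0.05] t 4.6
travel in tool axes [ 0.0049 -0.0007  0.0011] angular [0.0028 0.0006 0.0001] travel if already turned [ 0.0049 -0.0007  0.0011]
q [ 0.72  0.16 -0.62  2.08 -0.03  0.9  -0.23]
```

View pics/w5.png

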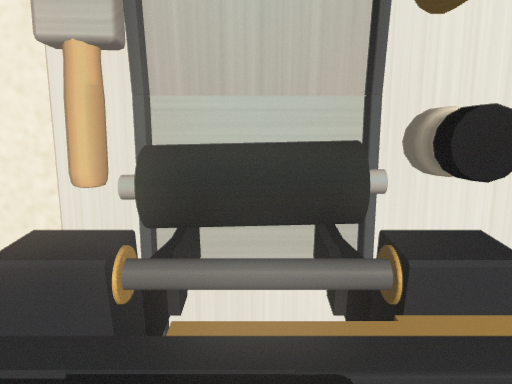

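Request:
servo_tool(series=[{"travel": [0.0015, 0, 0.0002], "angular": [0, 0, 0]}, {"travel": [0.0015, 0, 0.0002], "angular": [0, 0, 0]}, {"travel": [0.0015, 0, 0.0002], "angular": [0, 0, 0]}, {"travel": [0.0015, 0, 0.0002], "angular": [0, 0, 0]}, {"travel": [0.0015, 0, 0.0002], "angular": [0, 0, 0]}])

```text
time: 5.15
position: [0.4769, -0.0378, 0.0514]
tool_rot: [-2.514, -1.763, -0.155]
ft_force: [-0.9, -0.5, 0.3]
grip_width: 0.688
```

Request:
servo_tool(series=[{"travel": [0.0015, 0, 0.0002], "angular": [0, 0, 0]}, {"travel": [0.0015, 0, 0.0002], "angular": [0, 0, 0]}, {"travel": [0.0015, 0, 0.0002], "angular": [0, 0, 0]}, {"travel": [0.0015, 0, 0.0002], "angular": [0, 0, 0]}, {"travel": [0.0015, 0, 0.0002], "angular": [0, 0, 0]}])

```text
time: 5.65
position: [0.4795, -0.0307, 0.0513]
tool_rot: [-2.514, -1.762, -0.155]
ft_force: [0.1, 0.4, 0.5]
grip_width: 0.691
```

```bash
python3 -c "
from h import *
delta((-.106,0,.051))
im=ctrl.get_image('wrist');cv2.imwrite('pics/w6.png',im[:,:,::-1])"
```

```text
rig pos [-0.1349 -0.0007  0.0513] F rig [0.41 0.05 0.54] t 5.65
travel in tool axes [ 0.0286 -0.0007  0.0038] angular [0.0028 0.0006 0.0001] travel if already turned [ 0.0286 -0.0007  0.0038]
q [ 0.69  0.17 -0.63  2.07 -0.02  0.9  -0.26]
```

View pics/w6.png

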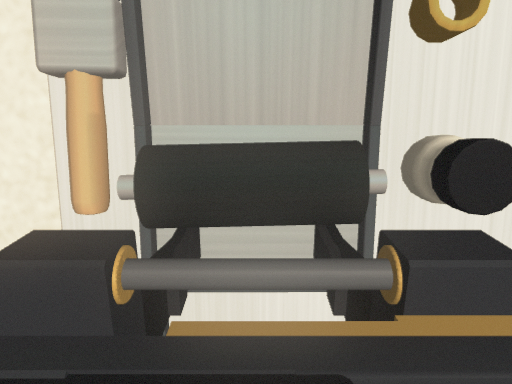

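```bash
python3 -c "
import cv2
im=cv2.imread('pics/w6.png');cv2.imwrite('pics/w6c.png',cv2.resize(im[90:250,110:400],None,fx=2.75,fy=2.75,interpolation=cv2.INTER_CUBIC))"
```

```text
(no output)
```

View pics/w6c.png

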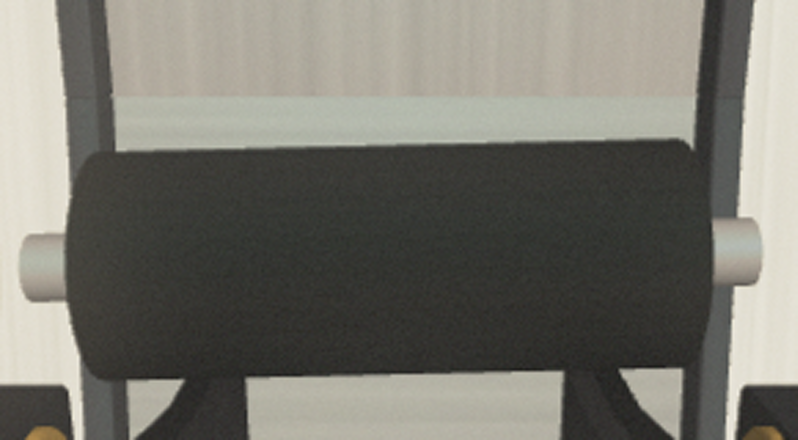

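Request:
servo_tool(series=[{"travel": [0.0015, 0, 0.0002], "angular": [0, 0, 0.006]}, {"travel": [0.0015, 0, 0.0002], "angular": [0, 0, 0.006]}, {"travel": [0.0015, 0, 0.0002], "angular": [0, 0, 0.006]}, {"travel": [0.0015, 0, 0.0002], "angular": [0, 0, 0.006]}, {"travel": [0.0015, 0, 0.0002], "angular": [0, 0, 0.006]}])

```text
time: 6.2
position: [0.4822, -0.0236, 0.0512]
tool_rot: [-2.539, -1.723, -0.154]
ft_force: [0.2, -0.0, 0.0]
grip_width: 0.685
```

Request:
servo_tool(series=[{"travel": [0.0015, 0, 0.0002], "angular": [0, 0, 0]}, {"travel": [0.0015, 0, 0.0002], "angular": [0, 0, 0]}, {"travel": [0.0015, 0, 0.0002], "angular": [0, 0, 0]}, {"travel": [0.0015, 0, 0.0002], "angular": [0, 0, 0]}, {"travel": [0.0015, 0, 0.0002], "angular": [0, 0, 0]}])

```text
time: 6.7
position: [0.485, -0.0166, 0.0511]
tool_rot: [-2.539, -1.724, -0.154]
ft_force: [0.5, 0.4, 0.8]
grip_width: 0.688
```

```bash
cat > look.py <<'E'
import sys
from h import *
delta(eval(sys.argv[2]))
im=ctrl.get_image('wrist')[:,:,::-1]
cv2.imwrite(f'pics/{sys.argv[1]}.png',cv2.resize(im[0:250,90:420],None,fx=2.4,fy=2.4,interpolation=cv2.INTER_CUBIC))
E
python3 look.py w7 "(-.106,0,.051)"
```

```text
rig pos [-0.1197 -0.001   0.0511] F rig [ 0.51 -0.35  0.81] t 6.7
travel in tool axes [ 0.0136 -0.0014  0.0018] angular [ 0.0028  0.0006 -0.0299] travel if already turned [ 0.0136 -0.001   0.0018]
q [ 0.67  0.18 -0.64  2.06 -0.01  0.9  -0.33]
```

View pics/w7.png

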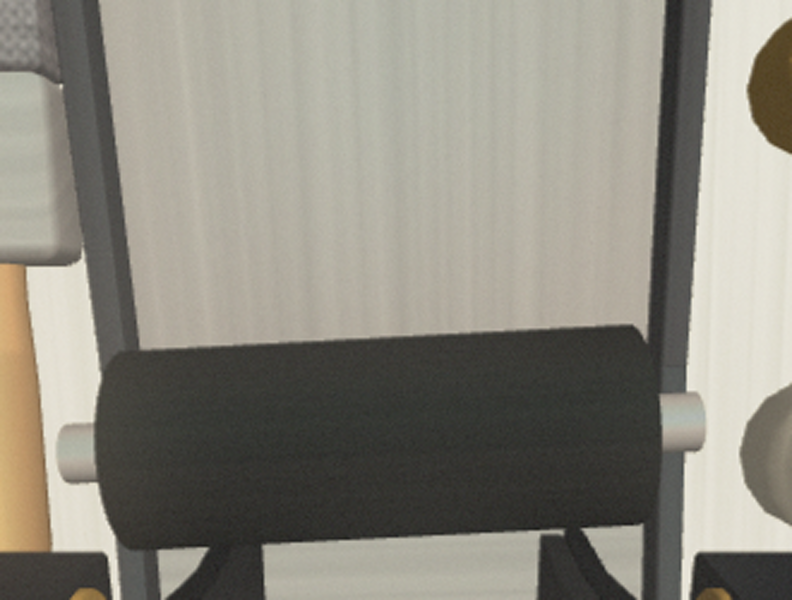

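```bash
python3 -c "
from h import *
for uv in [(97,440),(660,420),(57,453),(705,420)]:
    u=(90+uv[0]/2.4,uv[1]/2.4)
    print(w2rig(ray('wrist',u,.05)).round(4))
for uv in [(137,340),(655,340)]:
    print('cheek',w2rig(ray('wrist',(90+uv[0]/2.4,uv[1]/2.4),.03)).round(4))
"
```

```text
[-0.0851  0.0579  0.05  ]
[-0.0844 -0.0541  0.05  ]
[-0.0875  0.0662  0.05  ]
[-0.0847 -0.063   0.05  ]
cheek [-0.0659  0.0549  0.03  ]
cheek [-0.0693 -0.059   0.03  ]
```

Request:
servo_tool(series=[{"travel": [0.0015, 0, 0.0002], "angular": [0, 0, 0]}, {"travel": [0.0015, 0, 0.0002], "angular": [0, 0, 0]}, {"travel": [0.0015, 0, 0.0002], "angular": [0, 0, 0]}, {"travel": [0.0015, 0, 0.0002], "angular": [0, 0, 0]}, {"travel": [0.0015, 0, 0.0002], "angular": [0, 0, 0]}])

```text
time: 7.25
position: [0.4878, -0.0096, 0.051]
tool_rot: [-2.539, -1.724, -0.154]
ft_force: [0.3, -0.6, -0.1]
grip_width: 0.688
```

Request:
servo_tool(series=[{"travel": [0.0015, 0, 0.0002], "angular": [0, 0, 0]}, {"travel": [0.0015, 0, 0.0002], "angular": [0, 0, 0]}, {"travel": [0.0015, 0, 0.0001], "angular": [0, 0, 0]}, {"travel": [0.0015, 0, 0], "angular": [0, 0, 0]}, {"travel": [0.0015, 0, 0], "angular": [0, 0, 0]}])

```text
time: 7.75
position: [0.4904, -0.003, 0.0515]
tool_rot: [-2.539, -1.724, -0.153]
ft_force: [-0.7, -0.9, 1.2]
grip_width: 0.688
```

```bash
python3 look.py w8 "(-.106,0,.051)"
```

```text
rig pos [-0.1051 -0.0015  0.0515] F rig [-1.05  0.32  1.23] t 7.75
travel in tool axes [-0.001  -0.0015  0.0004] angular [ 0.0028  0.0012 -0.0301] travel if already turned [-0.001  -0.0015  0.0004]
q [ 0.64  0.19 -0.65  2.05 -0.    0.9  -0.37]
```

View pics/w8.png

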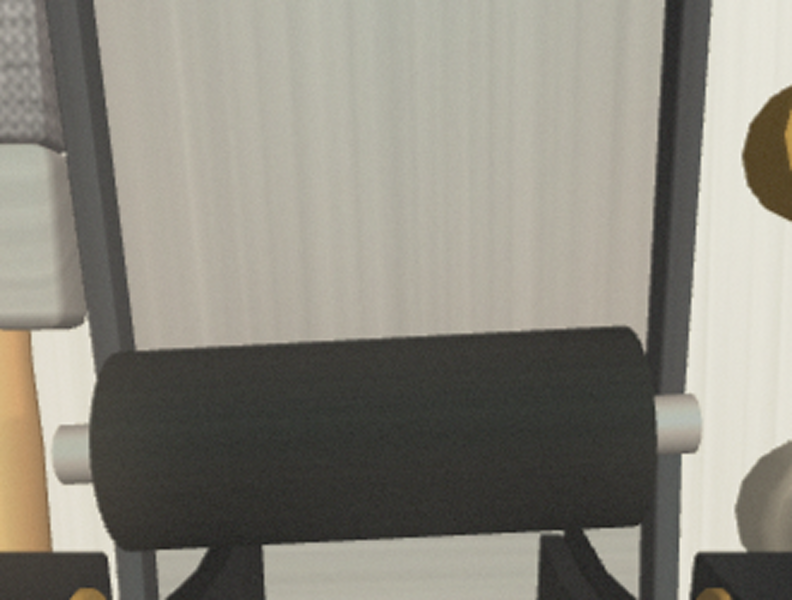

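Request:
servo_tool(series=[{"travel": [0.0015, 0, 0], "angular": [0, 0, 0]}, {"travel": [0.0015, 0, 0], "angular": [0, 0, 0]}, {"travel": [0.0015, 0, 0], "angular": [0, 0, 0]}, {"travel": [0.0015, 0, 0], "angular": [0, 0, 0]}, {"travel": [0.0015, 0, 0], "angular": [0, 0, 0]}])

```text
time: 8.3
position: [0.4933, 0.0043, 0.0524]
tool_rot: [-2.539, -1.724, -0.154]
ft_force: [-0.9, -1.6, 0.1]
grip_width: 0.691
```

```bash
python3 look.py w9 "(-.106,0,.051)"
```

```text
rig pos [-0.0972 -0.0017  0.0524] F rig [-1.85  0.27  0.12] t 8.3
travel in tool axes [-0.009  -0.0014  0.0003] angular [ 0.0029  0.0006 -0.0298] travel if already turned [-0.0089 -0.0017  0.0003]
q [ 0.63  0.19 -0.65  2.05  0.    0.9  -0.39]
```

View pics/w9.png

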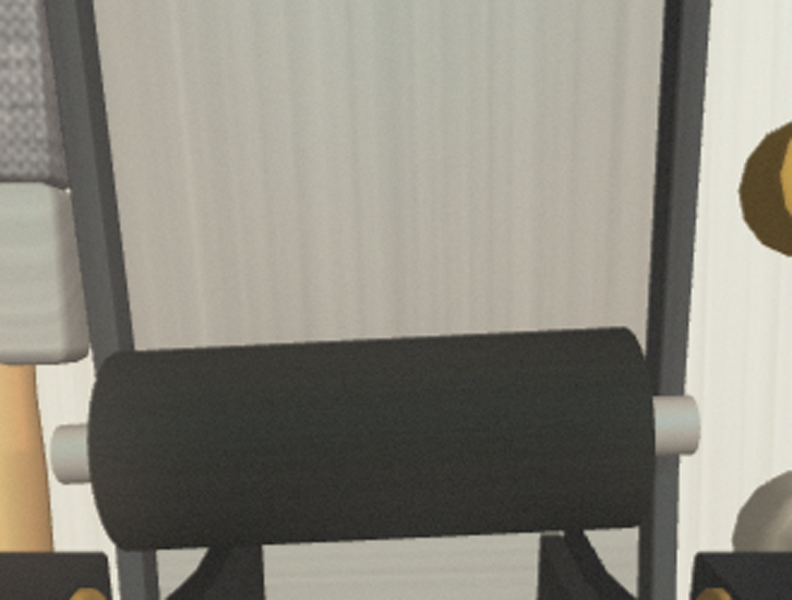

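Request:
servo_tool(series=[{"travel": [0.0015, 0, 0], "angular": [0, 0, 0]}, {"travel": [0.0015, 0, 0], "angular": [0, 0, 0]}, {"travel": [0.0015, 0, 0], "angular": [0, 0, 0]}, {"travel": [0.0015, 0, 0], "angular": [0, 0, 0]}, {"travel": [0.0015, 0, 0], "angular": [0, 0, 0]}])

```text
time: 8.85
position: [0.496, 0.0113, 0.0533]
tool_rot: [-2.539, -1.724, -0.154]
ft_force: [-0.6, -1.4, 0.9]
grip_width: 0.69
```

Request:
servo_tool(series=[{"travel": [0.0015, 0, 0], "angular": [0, 0, 0]}, {"travel": [0.0015, 0, 0], "angular": [0, 0, 0]}, {"travel": [0.0015, 0, 0], "angular": [0, 0, 0]}, {"travel": [0.0015, 0, 0], "angular": [0, 0, 0]}, {"travel": [0.0015, 0, 0], "angular": [0, 0, 0]}])

```text
time: 9.35
position: [0.4988, 0.0181, 0.0542]
tool_rot: [-2.539, -1.724, -0.154]
ft_force: [-1.1, -2.4, 0.4]
grip_width: 0.69
```

```bash
python3 look.py w10 "(-.106,0,.051)"
```

```text
rig pos [-0.0823 -0.0021  0.0542] F rig [-2.65  0.18  0.36] t 9.35
travel in tool axes [-0.0239 -0.0014  0.0003] angular [ 0.0028  0.0006 -0.0299] travel if already turned [-0.0239 -0.0021  0.0003]
q [ 0.61  0.2  -0.66  2.03  0.01  0.9  -0.43]
```

View pics/w10.png

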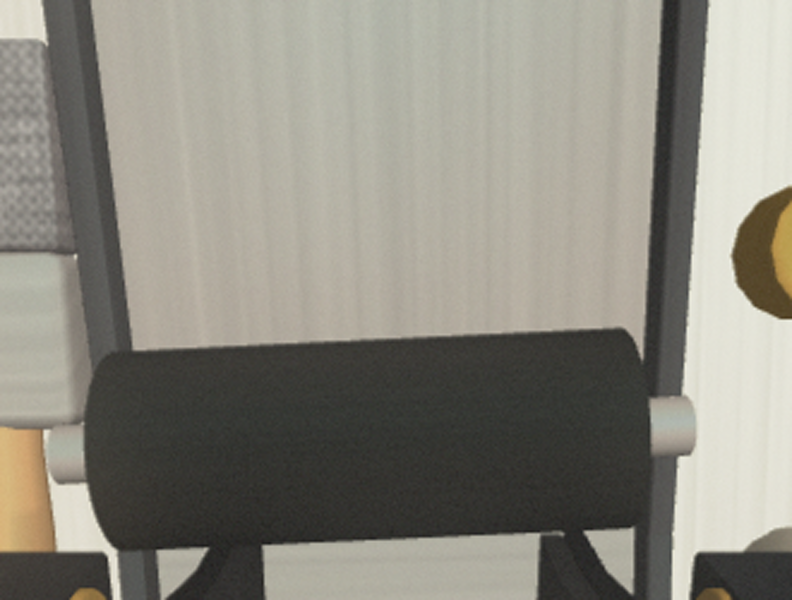

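Request:
servo_tool(series=[{"travel": [0.0016, 0, 0], "angular": [0, 0, 0]}, {"travel": [0.0016, 0, 0], "angular": [0, 0, 0]}, {"travel": [0.0016, 0, 0], "angular": [0, 0, 0]}, {"travel": [0.0016, 0, 0], "angular": [0, 0, 0]}, {"travel": [0.0016, 0, 0], "angular": [0, 0, 0]}])

```text
time: 9.9
position: [0.5017, 0.0256, 0.0552]
tool_rot: [-2.539, -1.724, -0.154]
ft_force: [-0.9, -1.7, 1.9]
grip_width: 0.69
```

Request:
servo_tool(series=[{"travel": [0.0016, 0, 0], "angular": [0, 0, 0]}, {"travel": [0.0016, 0, 0], "angular": [0, 0, 0]}, {"travel": [0.0016, 0, 0], "angular": [0, 0, 0]}, {"travel": [0.0016, 0, 0], "angular": [0, 0, 0]}, {"travel": [0.0016, 0, 0], "angular": [0, 0, 0]}])

```text
time: 10.4
position: [0.5046, 0.0329, 0.0561]
tool_rot: [-2.539, -1.724, -0.154]
ft_force: [-0.4, -1.7, 1.0]
grip_width: 0.691
```

```bash
python3 look.py w11 "(-.106,0,.051)"
```

```text
rig pos [-0.0665 -0.0026  0.0561] F rig [-1.77 -0.19  0.95] t 10.4
travel in tool axes [-0.0399 -0.0014  0.0003] angular [ 0.0028  0.0006 -0.0299] travel if already turned [-0.0399 -0.0026  0.0003]
q [ 0.58  0.21 -0.67  2.02  0.03  0.9  -0.47]
```

View pics/w11.png

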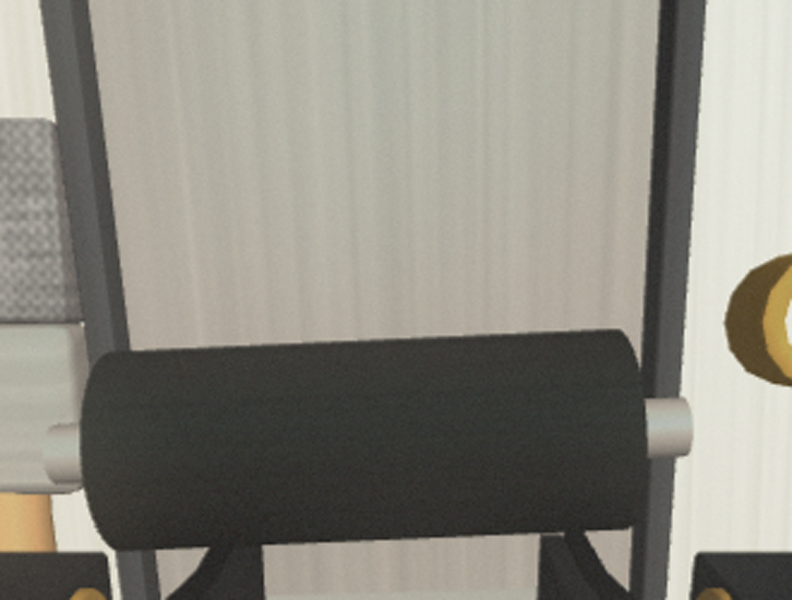

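```bash
python3 -c "
from h import *
f=lambda uv,z:w2rig(ray('wrist',(90+uv[0]/2.4,uv[1]/2.4),z)).round(4)
for uv in [(82,450),(646,430),(45,454),(692,426)]: print(f(uv,.0545))
for uv in [(130,345),(645,345)]: print('cheek foot',f(uv,.037))
for uv in [(88,10),(655,10)]: print('cheek foot',f(uv,.042))
"
```

```text
[-0.0337  0.0597  0.0545]
[-0.033  -0.0531  0.0545]
[-0.0343  0.0672  0.0545]
[-0.0325 -0.0623  0.0545]
cheek foot [-0.0135  0.0542  0.037 ]
cheek foot [-0.0168 -0.0579  0.037 ]
cheek foot [0.0529 0.0555 0.042 ]
cheek foot [ 0.0495 -0.0572  0.042 ]
```

Request:
servo_tool(series=[{"travel": [0.0016, -0.0006, 0], "angular": [0, 0, 0]}, {"travel": [0.0016, -0.0006, 0], "angular": [0, 0, 0]}, {"travel": [0.0016, -0.0006, 0], "angular": [0, 0, 0]}, {"travel": [0.0016, -0.0006, 0], "angular": [0, 0, 0]}, {"travel": [0.0016, -0.0006, 0], "angular": [0, 0, 0]}])

```text
time: 10.95
position: [0.5047, 0.0416, 0.0571]
tool_rot: [-2.539, -1.724, -0.154]
ft_force: [0.5, -2.3, -0.1]
grip_width: 0.689
```

Request:
servo_tool(series=[{"travel": [0.0016, -0.0006, 0], "angular": [0, 0, 0]}, {"travel": [0.0016, -0.0006, 0], "angular": [0, 0, 0]}, {"travel": [0.0016, -0.0006, 0], "angular": [0, 0, 0]}, {"travel": [0.0016, -0.0006, 0], "angular": [0, 0, 0]}, {"travel": [0.0016, -0.0006, 0], "angular": [0, 0, 0]}])

```text
time: 11.45
position: [0.5049, 0.0499, 0.0581]
tool_rot: [-2.539, -1.724, -0.154]
ft_force: [0.3, -1.2, 1.5]
grip_width: 0.688
```

Request:
servo_tool(series=[{"travel": [0.0016, 0, 0], "angular": [0, 0, 0]}, {"travel": [0.0016, 0, 0], "angular": [0, 0, 0]}, {"travel": [0.0016, 0, 0], "angular": [0, 0, 0]}, {"travel": [0.0016, 0, 0], "angular": [0, 0, 0]}, {"travel": [0.0016, 0, 0], "angular": [0, 0, 0]}])

```text
time: 11.95
position: [0.5078, 0.0573, 0.059]
tool_rot: [-2.539, -1.724, -0.154]
ft_force: [-0.7, -2.7, 1.2]
grip_width: 0.685
```

```bash
python3 look.py w12 "(-.106,0,.051)"
```

```text
rig pos [-0.0425  0.0027  0.059 ] F rig [-2.81 -0.28  1.21] t 11.95
travel in tool axes [-0.0639  0.0046  0.0003] angular [ 0.0027  0.0006 -0.0299] travel if already turned [-0.064   0.0027  0.0002]
q [ 0.54  0.22 -0.68  2.01  0.04  0.9  -0.52]
```

View pics/w12.png

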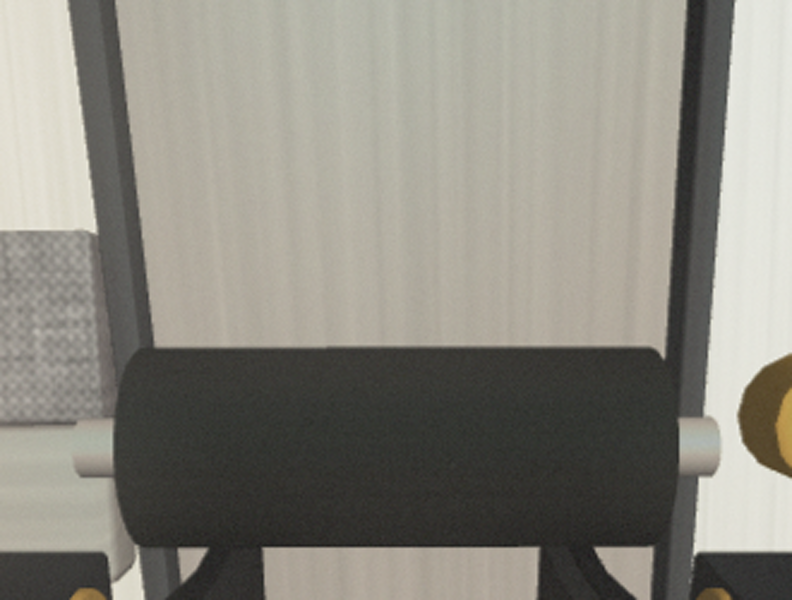

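Request:
servo_tool(series=[{"travel": [0.0018, 0, 0], "angular": [0, 0, 0]}, {"travel": [0.0018, 0, 0], "angular": [0, 0, 0]}, {"travel": [0.0018, 0, 0], "angular": [0, 0, 0]}, {"travel": [0.0018, 0, 0], "angular": [0, 0, 0]}, {"travel": [0.0018, 0, 0], "angular": [0, 0, 0]}])

```text
time: 12.5
position: [0.5111, 0.0656, 0.0601]
tool_rot: [-2.539, -1.724, -0.154]
ft_force: [-1.7, -2.3, 1.7]
grip_width: 0.686
```

Request:
servo_tool(series=[{"travel": [0.0018, 0, 0], "angular": [0, 0, 0]}, {"travel": [0.0018, 0, 0], "angular": [0, 0, 0]}, {"travel": [0.0018, 0, 0], "angular": [0, 0, 0]}, {"travel": [0.0018, 0, 0], "angular": [0, 0, 0]}, {"travel": [0.0018, 0, 0], "angular": [0, 0, 0]}])

```text
time: 13.0
position: [0.5144, 0.0739, 0.0612]
tool_rot: [-2.539, -1.724, -0.154]
ft_force: [-1.4, -2.3, 0.9]
grip_width: 0.689
```

Request:
servo_tool(series=[{"travel": [0.0018, 0, 0], "angular": [0, 0, 0]}, {"travel": [0.0018, 0, 0], "angular": [0, 0, 0]}, {"travel": [0.0018, 0, 0], "angular": [0, 0, 0]}, {"travel": [0.0018, 0, 0], "angular": [0, 0, 0]}, {"travel": [0.0018, 0, 0], "angular": [0, 0, 0]}])

```text
time: 13.5
position: [0.5177, 0.0822, 0.0623]
tool_rot: [-2.539, -1.724, -0.154]
ft_force: [-0.5, -2.1, 1.0]
grip_width: 0.69
```

Request:
servo_tool(series=[{"travel": [0.0018, 0, 0], "angular": [0, 0, 0]}, {"travel": [0.0018, 0, 0], "angular": [0, 0, 0]}, {"travel": [0.0018, 0, 0], "angular": [0, 0, 0]}, {"travel": [0.0018, 0, 0], "angular": [0, 0, 0]}, {"travel": [0.0018, 0, 0], "angular": [0, 0, 0]}])

```text
time: 14.0
position: [0.521, 0.0905, 0.0634]
tool_rot: [-2.539, -1.724, -0.154]
ft_force: [-1.3, -2.5, 1.9]
grip_width: 0.693
```

```bash
python3 look.py w13 "(-.106,0,.051)"
```

```text
rig pos [-0.0067  0.0016  0.0634] F rig [-2.76  0.38  1.92] t 14.0
travel in tool axes [-0.1     0.0046  0.0003] angular [ 0.0028  0.0006 -0.0298] travel if already turned [-0.1001  0.0016  0.0002]
q [ 0.48  0.25 -0.69  1.97  0.07  0.91 -0.61]
```

View pics/w13.png

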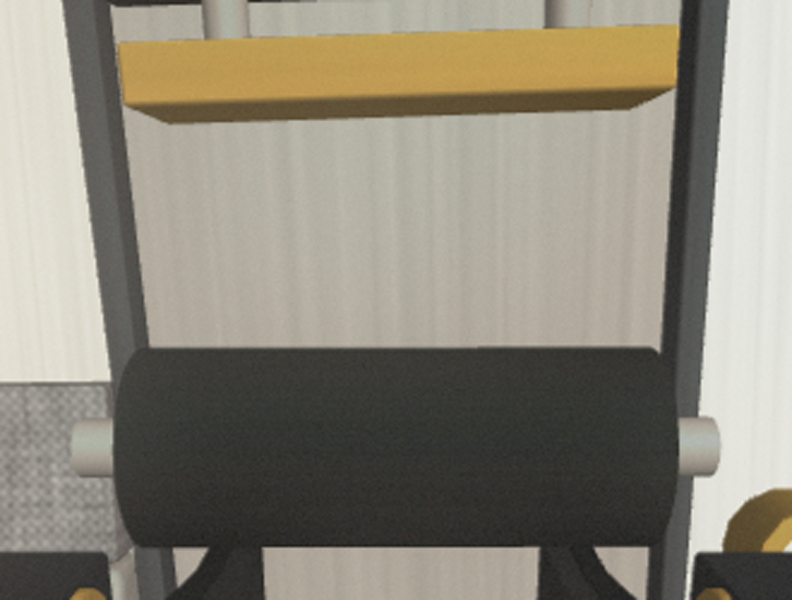

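Request:
servo_tool(series=[{"travel": [0.0016, 0.0003, 0], "angular": [0, 0, 0]}, {"travel": [0.0016, 0.0003, 0], "angular": [0, 0, 0]}, {"travel": [0.0016, 0.0003, 0], "angular": [0, 0, 0]}, {"travel": [0.0016, 0.0003, 0], "angular": [0, 0, 0]}, {"travel": [0.0016, 0.0003, 0], "angular": [0, 0, 0]}])

```text
time: 14.55
position: [0.5254, 0.0973, 0.0644]
tool_rot: [-2.539, -1.724, -0.154]
ft_force: [-0.4, -1.9, 1.1]
grip_width: 0.692
```

Request:
servo_tool(series=[{"travel": [0.0016, 0.0004, 0], "angular": [0, 0, -0.003]}, {"travel": [0.0016, 0.0004, 0], "angular": [0, 0, -0.003]}, {"travel": [0.0016, 0.0004, 0], "angular": [0, 0, -0.003]}, {"travel": [0.0016, 0.0004, 0], "angular": [0, 0, -0.003]}, {"travel": [0.0016, 0.0004, 0], "angular": [0, 0, -0.003]}])

```text
time: 15.05
position: [0.5302, 0.1039, 0.0654]
tool_rot: [-2.526, -1.743, -0.155]
ft_force: [-0.7, -2.1, 2.4]
grip_width: 0.686
```

Request:
servo_tool(series=[{"travel": [0.0016, 0.0004, 0], "angular": [0, 0, -0.003]}, {"travel": [0.0016, 0.0004, 0], "angular": [0, 0, -0.003]}, {"travel": [0.0016, 0.0004, 0], "angular": [0, 0, -0.003]}, {"travel": [0.0016, 0.0004, 0], "angular": [0, 0, -0.003]}, {"travel": [0.0016, 0.0004, 0], "angular": [0, 0, -0.003]}])

```text
time: 15.55
position: [0.5348, 0.1107, 0.0663]
tool_rot: [-2.514, -1.763, -0.155]
ft_force: [-0.3, -1.6, 1.8]
grip_width: 0.688
```

```bash
python3 look.py w14 "(-.106,0,.051)"
```

```text
rig pos [ 0.017  -0.0044  0.0663] F rig [-1.63 -0.3   1.79] t 15.55
travel in tool axes [-0.1239 -0.0045  0.0003] angular [0.0028 0.0007 0.0003] travel if already turned [-0.1239 -0.0044  0.0002]
q [ 0.44  0.28 -0.7   1.93  0.1   0.93 -0.64]
```

View pics/w14.png

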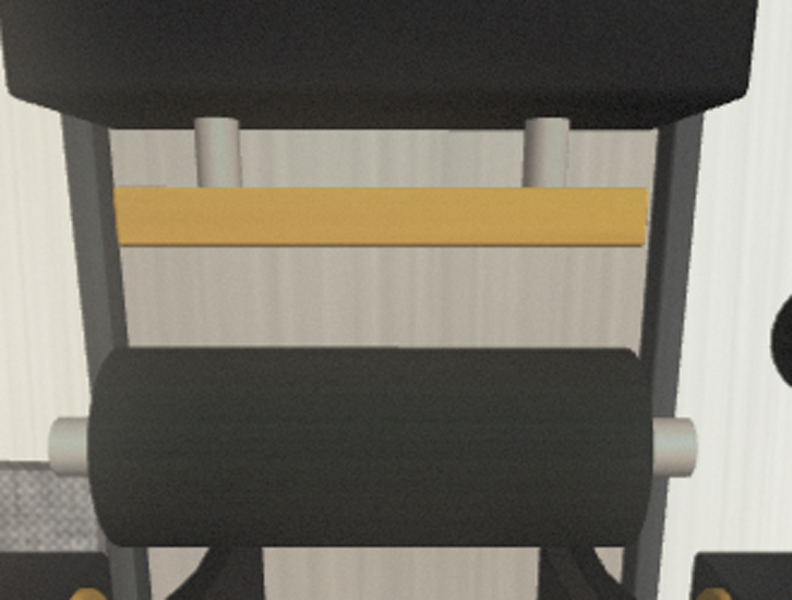

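Request:
servo_tool(series=[{"travel": [0.0016, 0, 0], "angular": [0, 0, 0]}, {"travel": [0.0016, 0, 0], "angular": [0, 0, 0]}, {"travel": [0.0016, 0, 0], "angular": [0, 0, 0]}, {"travel": [0.0016, 0, 0], "angular": [0, 0, 0]}, {"travel": [0.0016, 0, 0], "angular": [0, 0, 0]}])

```text
time: 16.1
position: [0.5375, 0.1182, 0.0673]
tool_rot: [-2.514, -1.763, -0.156]
ft_force: [-1.4, -2.0, 2.3]
grip_width: 0.689
```

Request:
servo_tool(series=[{"travel": [0.0014, 0, 0], "angular": [0, 0, 0]}, {"travel": [0.0014, 0, 0], "angular": [0, 0, 0]}, {"travel": [0.0012, 0, 0], "angular": [0, 0, 0]}, {"travel": [0.0012, 0, 0], "angular": [0, 0, 0]}, {"travel": [0.001, 0, 0], "angular": [0, 0, 0]}])

```text
time: 16.6
position: [0.5395, 0.124, 0.068]
tool_rot: [-2.514, -1.763, -0.155]
ft_force: [-0.6, -2.1, 1.7]
grip_width: 0.686
```

```bash
python3 look.py w15 "(-.106,0,.051)"; python3 -c "
from h import *
c=ctrl.calibration('wrist');print('cam rig',w2rig(-R.from_rotvec(c['rvec']).as_matrix().T@c['tvec']))"
```

```text
rig pos [ 0.031  -0.0044  0.068 ] F rig [-2.13 -0.18  1.65] t 16.6
travel in tool axes [-0.1381 -0.0044  0.0003] angular [0.0028 0.0006 0.0001] travel if already turned [-0.1381 -0.0044  0.0002]
q [ 0.41  0.29 -0.7   1.91  0.11  0.93 -0.67]
cam rig [ 0.08711808 -0.00431719  0.22585875]
```

View pics/w15.png

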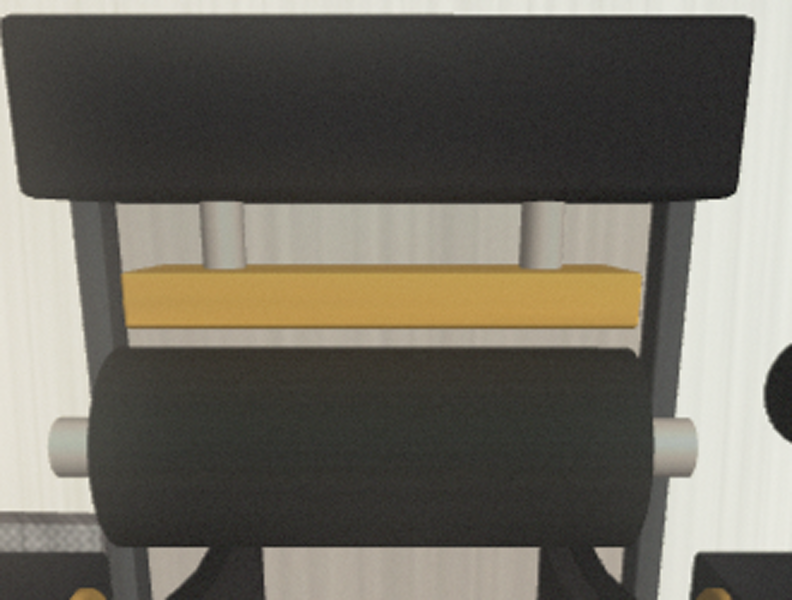

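Request:
servo_tool(series=[{"travel": [0.001, 0, 0], "angular": [0, 0, 0]}, {"travel": [0.001, 0, 0], "angular": [0, 0, 0]}, {"travel": [0.001, 0, 0], "angular": [0, 0, 0]}, {"travel": [0.001, 0, 0], "angular": [0, 0, 0]}, {"travel": [0.001, 0, 0], "angular": [0, 0, 0]}])

```text
time: 17.15
position: [0.5412, 0.1287, 0.0687]
tool_rot: [-2.514, -1.763, -0.155]
ft_force: [-0.2, -2.0, 1.4]
grip_width: 0.695
```

Request:
servo_tool(series=[{"travel": [0.001, 0, 0], "angular": [0, 0, 0]}, {"travel": [0.001, 0, 0], "angular": [0, 0, 0]}, {"travel": [0.001, 0, 0], "angular": [0, 0, 0]}, {"travel": [0.001, 0, 0], "angular": [0, 0, 0]}, {"travel": [0.001, 0, 0], "angular": [0, 0, 0]}])

```text
time: 17.65
position: [0.5419, 0.1303, 0.0687]
tool_rot: [-2.517, -1.762, -0.148]
ft_force: [-4.0, -8.3, 6.0]
grip_width: 0.692
```

```bash
python3 look.py w16 "(-.106,0,.051)"
```

```text
rig pos [ 0.0378 -0.0044  0.0687] F rig [-9.18  0.92  6.  ] t 17.65
travel in tool axes [-0.1449 -0.0043  0.0009] angular [ 0.0015  0.0056 -0.001 ] travel if already turned [-1.449e-01 -4.400e-03  1.000e-04]
q [ 0.4   0.3  -0.7   1.9   0.12  0.94 -0.69]
```

View pics/w16.png

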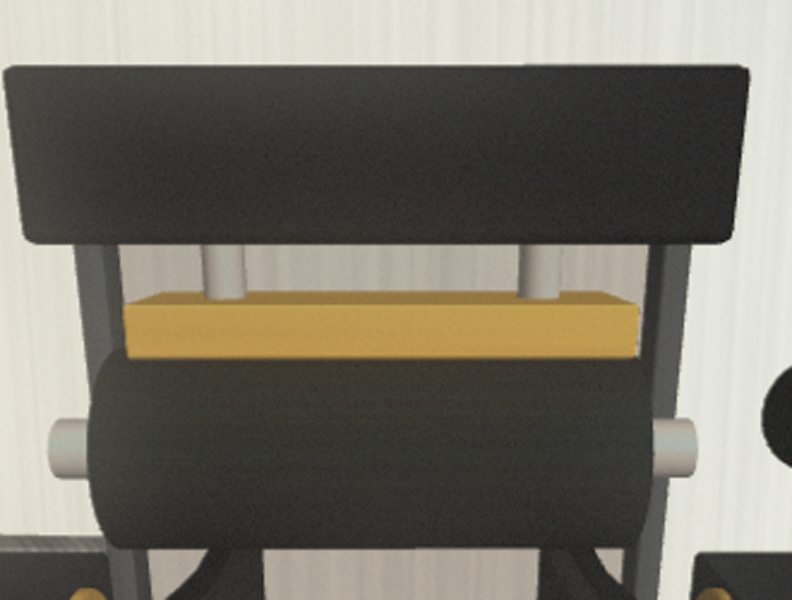

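Request:
servo_tool(series=[{"travel": [0.0008, 0, -0.0005], "angular": [0, 0, 0]}, {"travel": [0.0008, 0, -0.0005], "angular": [0, 0, 0]}, {"travel": [0.0008, 0, -0.0005], "angular": [0, 0, 0]}])

```text
time: 18.0
position: [0.5434, 0.1346, 0.0705]
tool_rot: [-2.514, -1.762, -0.154]
ft_force: [-0.8, -4.1, -1.7]
grip_width: 0.691
```

```bash
python3 look.py w17 "(-.106,0,.051)"
```

```text
rig pos [ 0.0423 -0.0044  0.0705] F rig [-4.12 -0.6  -1.71] t 18.0
travel in tool axes [-0.1496 -0.0043  0.0015] angular [ 0.0024  0.0016 -0.0003] travel if already turned [-0.1496 -0.0044  0.0013]
q [ 0.39  0.3  -0.7   1.9   0.12  0.94 -0.69]
```

View pics/w17.png

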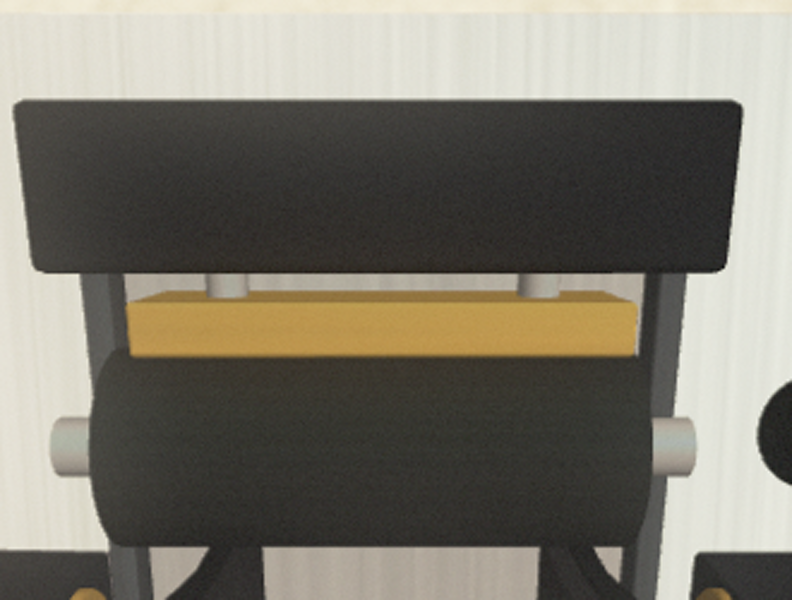

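Request:
servo_tool(series=[{"travel": [0.0008, 0, 0], "angular": [0, 0, 0]}, {"travel": [0.0008, 0, -0.0002], "angular": [0, 0, 0]}, {"travel": [0.0008, 0, -0.0002], "angular": [0, 0, 0]}])

```text
time: 18.35
position: [0.5443, 0.1372, 0.0715]
tool_rot: [-2.514, -1.762, -0.154]
ft_force: [0.0, -4.8, -0.9]
grip_width: 0.69
```

```bash
python3 look.py w18 "(-.106,0,.051)"
```

```text
rig pos [ 0.0451 -0.0044  0.0715] F rig [-4.5  -1.67 -0.9 ] t 18.35
travel in tool axes [-0.1524 -0.0044  0.0021] angular [ 0.0025  0.0012 -0.0001] travel if already turned [-0.1524 -0.0044  0.002 ]
q [ 0.39  0.3  -0.7   1.89  0.12  0.94 -0.7 ]
```

View pics/w18.png

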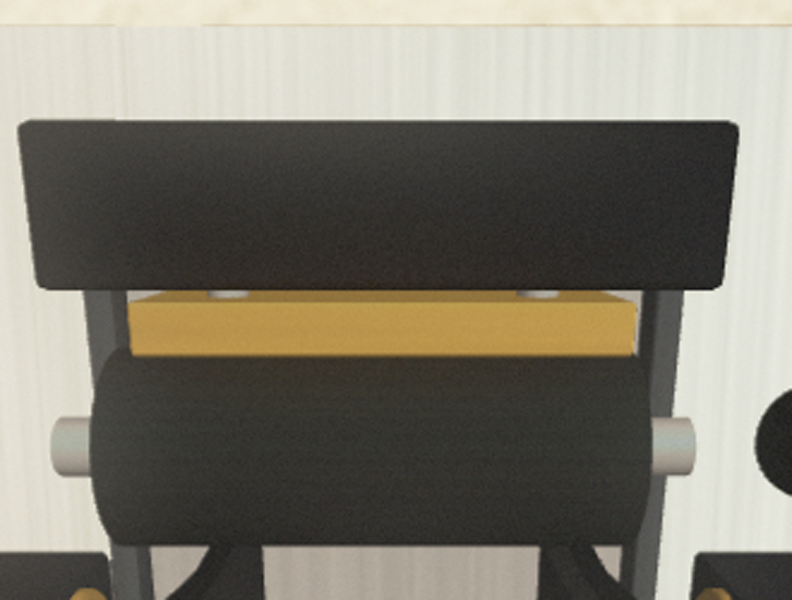

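Request:
servo_tool(series=[{"travel": [0.0006, 0, 0], "angular": [0, 0, 0]}, {"travel": [0.0006, 0, -0.0002], "angular": [0, 0, 0]}, {"travel": [0.0006, 0, -0.0002], "angular": [0, 0, 0]}])

```text
time: 18.7
position: [0.5448, 0.1386, 0.0721]
tool_rot: [-2.514, -1.762, -0.154]
ft_force: [-0.7, -5.6, -2.9]
grip_width: 0.689
```

```bash
python3 look.py w19 "(-.106,0,.051)"
```

```text
rig pos [ 0.0466 -0.0044  0.0721] F rig [-5.53 -1.26 -2.9 ] t 18.7
travel in tool axes [-0.1541 -0.0044  0.0026] angular [ 0.0025  0.0015 -0.0001] travel if already turned [-0.1541 -0.0044  0.0024]
q [ 0.38  0.31 -0.7   1.89  0.12  0.94 -0.7 ]
```

View pics/w19.png

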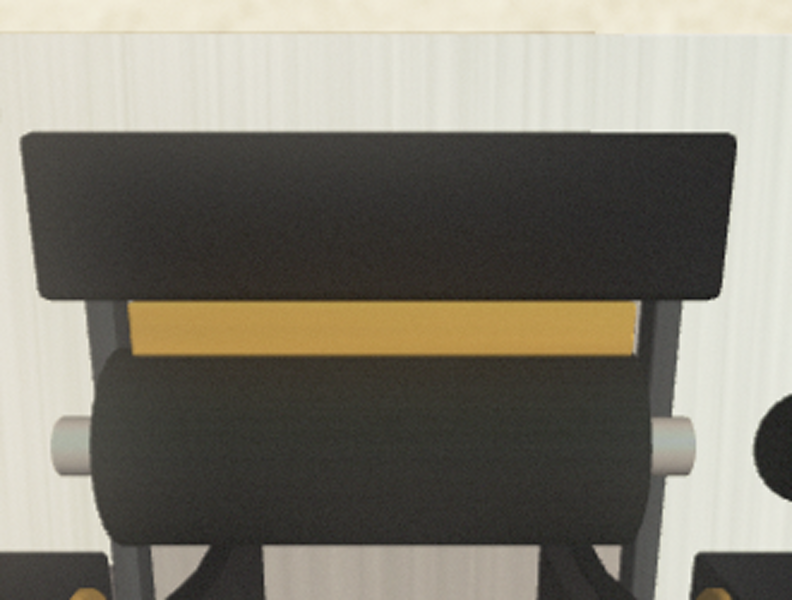

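Request:
servo_tool(series=[{"travel": [0.0005, 0, 0.0003], "angular": [0, 0, 0]}, {"travel": [0.0005, 0, 0.0002], "angular": [0, 0, 0]}, {"travel": [0.0004, 0, 0.0001], "angular": [0, 0, 0]}])

```text
time: 19.05
position: [0.5453, 0.1398, 0.0717]
tool_rot: [-2.514, -1.762, -0.154]
ft_force: [-1.4, -5.6, -1.8]
grip_width: 0.689
```

```bash
python3 look.py w20 "(-.106,0,.051)"
```

```text
rig pos [ 0.0479 -0.0044  0.0717] F rig [-5.78 -0.61 -1.85] t 19.05
travel in tool axes [-0.1553 -0.0043  0.002 ] angular [ 0.0024  0.0018 -0.0002] travel if already turned [-0.1553 -0.0044  0.0018]
q [ 0.38  0.31 -0.7   1.89  0.12  0.94 -0.71]
```

View pics/w20.png

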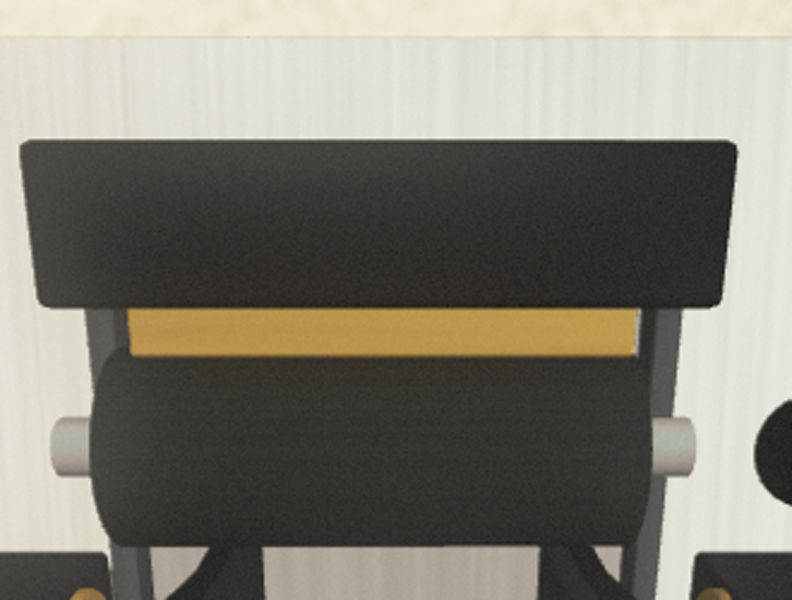

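Request:
servo_tool(series=[{"travel": [0.0005, 0, 0.0001], "angular": [0, 0, 0]}, {"travel": [0.0005, 0, 0.0001], "angular": [0, 0, 0]}, {"travel": [0, 0, 0], "angular": [0, 0, 0]}])

```text
time: 19.4
position: [0.5454, 0.1401, 0.0714]
tool_rot: [-2.515, -1.762, -0.152]
ft_force: [-0.8, -7.7, -1.8]
grip_width: 0.689
```

```bash
python3 look.py w21 "(-.106,0,.051)"
```

```text
rig pos [ 0.0482 -0.0044  0.0714] F rig [-7.47 -1.88 -1.83] t 19.4
travel in tool axes [-0.1555 -0.0043  0.0018] angular [ 0.0021  0.0029 -0.0004] travel if already turned [-0.1555 -0.0044  0.0014]
q [ 0.38  0.31 -0.7   1.89  0.13  0.94 -0.71]
```

Request:
servo_tool(series=[{"travel": [0.0003, 0, 0.0003], "angular": [0, 0, 0]}, {"travel": [0.0003, 0, 0.0002], "angular": [0, 0, 0]}, {"travel": [0, 0, 0], "angular": [0, 0, 0]}, {"travel": [0, 0, 0], "angular": [0, 0, 0]}])

```text
time: 19.85
position: [0.5454, 0.1402, 0.0707]
tool_rot: [-2.515, -1.762, -0.151]
ft_force: [-2.1, -7.4, -1.8]
grip_width: 0.688
```

```bash
python3 look.py w22 "(-.106,0,.051)"; python3 -c "
import cv2
from h import *
im=ctrl.get_image('scene');cv2.imwrite('pics/s22.png',cv2.resize(im[150:290,205:345,::-1],None,fx=4.2,fy=4.2,interpolation=cv2.INTER_CUBIC))"
```

```text
rig pos [ 0.0483 -0.0044  0.0707] F rig [-7.7  -0.53 -1.82] t 19.85
travel in tool axes [-0.1556 -0.0043  0.0013] angular [ 0.0018  0.0036 -0.0007] travel if already turned [-0.1556 -0.0044  0.0008]
q [ 0.38  0.31 -0.7   1.89  0.13  0.94 -0.71]
```

View pics/w22.png

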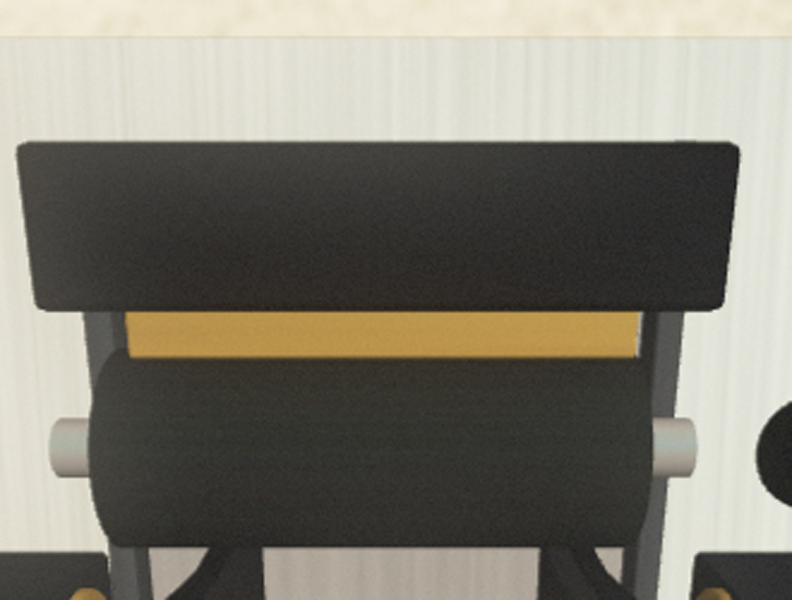

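View pics/s22.png

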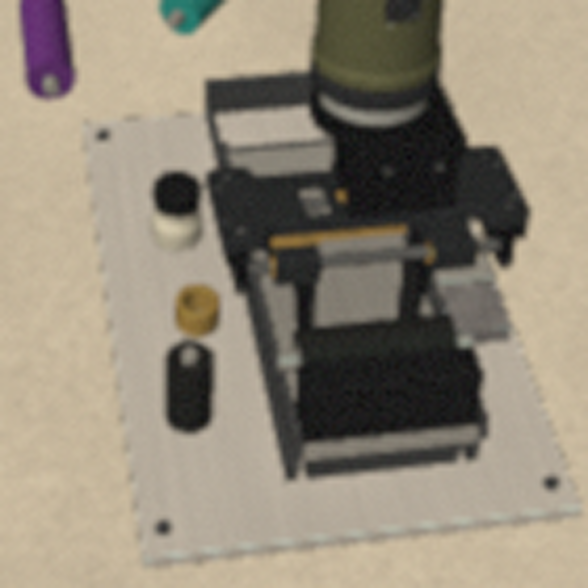

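Request:
servo_tool(series=[{"travel": [0.0003, 0, 0.0001], "angular": [0, 0, 0]}, {"travel": [0.0003, 0, 0.0001], "angular": [0, 0, 0]}, {"travel": [0, 0, 0], "angular": [0, 0, 0]}, {"travel": [0, 0, 0], "angular": [0, 0, 0]}])

```text
time: 20.35
position: [0.5454, 0.1403, 0.0704]
tool_rot: [-2.516, -1.762, -0.15]
ft_force: [-1.9, -8.7, -1.5]
grip_width: 0.691
```

```bash
python3 look.py w23 "(-.106,0,.051)"; python3 -c "
from h import *
for tr in (.0,.006,.012):
  print(tr,[ (proj('wrist',rig2w(ramp2rig(p),T0))[0]-[90,0])*2.4 for p in [(.165+tr,0,.032),(.187,0,.046),(.213,0,.046),(.145+tr,0.063,.02)]])
"
```

```text
rig pos [ 0.0484 -0.0044  0.0704] F rig [-8.83 -1.23 -1.49] t 20.35
travel in tool axes [-0.1556 -0.0042  0.0011] angular [ 0.0016  0.0045 -0.0009] travel if already turned [-0.1556 -0.0044  0.0005]
q [ 0.38  0.31 -0.7   1.89  0.13  0.94 -0.71]
0.0 [array([373.70337184, 429.34733596]), array([369.69697145, 317.74271429]), array([367.70085343, 142.98313548]), array([ 67.42104225, 509.61541799])]
0.006 [array([373.36794994, 397.24548871]), array([369.69697145, 317.74271429]), array([367.70085343, 142.98313548]), array([ 63.98286904, 481.68812258])]
0.012 [array([373.02476528, 364.40069962]), array([369.69697145, 317.74271429]), array([367.70085343, 142.98313548]), array([ 60.47352039, 453.1826895 ])]
```

View pics/w23.png

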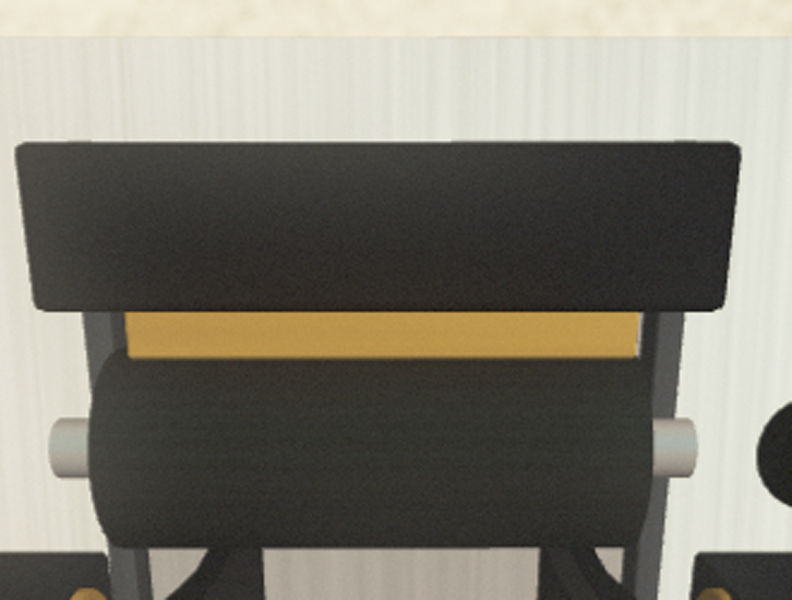

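```bash
python3 -c "
from h import *
print(ctrl.get_state()['time'],ctrl.get_state()['position'],ctrl.close_job())"
```

```text
the job is handed in; nothing more can be done
20.4 [0.5454107  0.14033402 0.07041341] None
```

I pushed the black roller with both fingertips off the level pan, up the ramp and squarely onto the brass bar. I then pressed the bar back to its stop and handed the job in at 20.4 s, with the fingers still pressing.

**Last checks**
- **Bar at its stop:** another 0.6 mm of commanded push moved the tool only about 0.1 mm, while the force rose from 7.7 to 8.8 N. The bar edge in the wrist image sits at or slightly past its predicted 12 mm position (row 357 against 364). The offset is about 1.3 mm, and the block's front edge and the shaft show a similar one.
- **Square:** both shaft ends are on image row 447, and the bar edge is level.
- **Other things:** the spare roller, sleeve, jar and brush looked undisturbed in the scene picture. I did not compare the meter, board, spool and mug at the end.

**What was less than clean**
- **Skew and offset:** the roller rolled about 0.02 rad skewed and 3–4 mm left of mid-channel on the pan. I corrected this on the ramp by turning the tool slightly. It ended about 1–2 mm left of centre.
- **Force at the bar:** the push briefly reached about 9 N sideways with 6 N of friction when the roller first met the bar. I eased it by raising the fingers slightly as the roller turned. For a moment this dragged the roller upward with up to 2.9 N, but it looked seated throughout.

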